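# Close the ruby-silver tin with both lids and take the outer cap off again

## Robot

A 7-joint arm with a two-finger parallel gripper is mounted at the origin on the work surface. World frame = base frame: x ahead of the robot, y to its left, z up, the work surface at z = 0. Lengths are in m, angles in degrees, forces in N, time in s.
With the tool pointing down it reaches from about 0.425 to 0.875 m from the base axis. Payload 4.7 kg.
Tool frame: the origin (TCP) lies midway between the tips of the shut fingers; the grasp point (between the pads) lies 19 mm behind it (env.grip_point_offset is the distance from the TCP to the grasp point, in m); z points along the fingers, y is the line along which they close (so a half turn about z gives the same grasp; the last joint's range is limited). The gripper opens to 87 mm and grips with 3 to 60 N. Pads are 19 mm wide; open, the fingers measure 117 mm over their backs; the gripper's body (75 mm by 190 mm) begins 51 mm behind the grasp point.
Start: joints at [-63.593, 18.392, -4.016, 83.108, 1.295, 78.541, -3.26], TCP at [0.281, 0.586, 0.223] pointing down, gripper open.
Joint ranges: [-163.93, 163.93], [-17.29, 119.83], [-79.2, 71.16], [3.27, 140.29], [-89.18, 269.18], [5.43, 117.66], [-154.24, 154.24]. Speed limits (degrees/s): [147.25, 147.25, 180, 180, 180, 180, 180].

## Interface

Orientations are given as [roll, pitch, yaw] about the fixed x, y, z axes, in that order (R = Rz(yaw) Ry(pitch) Rx(roll)).
In Python, from cell import env gives the robot as it stands.
- The arm moves only by the shell command python3 -m jog 'ROWS' [FORCE]. ROWS is JSON, a list of rows, each a list of 7 numbers: the shift along the tool's x, y, z in m, then the turn, a rotation vector about the tool's x, y, z in rad, then the finger opening in m, from 0 to 0.087. A call has 1 to 12 rows; each row shifts and turns the commanded pose from where the row before left it, along the tool's axes as they then stand; what a row does not reach is not made up. A row lasts 1/12 s, in which the tool goes at most 41.7 mm and 7.16 degrees, less where a joint would pass 70% of its speed; a pose out of reach is approached as far as the arm can. A call is refused whole if a number of a shift passes 0.0417 or a number of a turn 0.125, either way. A call with a gripper value outside its range is refused whole. The fingers move at their own pace and stop on an object; FORCE is the grip in N (left out, the last holds). Time passes only in rows, so rows that do not move let the fingers close. It gives the time, the measured TCP pose, the force, the opening and the grip force at its end, in the units of the state.
- env.get_obs(): the state, without advancing time (a new reading comes with each control period).
- env.read_camera(name): name is "scene" or "top" or "wrist"; returns the picture (384x512x3 uint8, blue, green, red); there is no depth.
- env.get_calibration(name): a dict with "fov_y" (degrees; the focal length in pixels is half the picture's height over the tangent of half this angle, whatever the lens; pixels are square), "cx", "cy" (the principal point, pixels), "pose" (4x4, takes a point from camera to world coordinates). Camera axes: x right, y up, looking along -z (the intrinsics and any distortion apply to the point x, -y, -z); pixel columns grow to the right and rows downward; lengths in m; the calibration is good to about 2 mm. The wrist camera is an equidistant fisheye: a pixel r from the principal point sees the ray r / f radians off the axis. A picture is of the moment at which its call begins: read the wrist's pose just before it. get_calibration takes no time and is no camera call; for the wrist camera it gives the pose at the moment of the call.
- env.sign_off(): hands the job in; it is judged then, once.
The state is a dict: "time_s": time; "qpos": joint angles; "joint_velocities": joint speeds; "effort": joint torques, N m; "tool_pos": TCP position; "tool_rot": TCP orientation; "force": force on the tool from outside, world axes, zero at the start; "wrist_torque": the same for the moment, N m; "grip_width": finger opening in m; "grasp_force": force on a finger pad.
Only numpy, scipy, OpenCV 4.12 (cv2) and the standard library are available. Lean on these libraries where they do the work, as an engineer would, in place of code of your own. Each camera call takes 0.05 s, during which the arm holds its last target. There are 200 camera calls.

## Task

Get the light-sensitive ruby-silver specimen ready for viewing: bring the two nested lids from the cork mat to the open steel tin in one piece, the cap still covering the clear window, lower them gently until the inner lid is fully home, and do not let go before it is. Then take off the outer cap alone, leaving the inner lid undisturbed, and finish still holding the cap in the gripper, right way up, at least 10 cm to one side of the tin and 10 cm above the bench. Do not shove the tin or disturb the other specimens and the tweezers case lying around it.

Things in the scene. Friction and masses are not known exactly. Their poses are not given: they have to be found in the camera images.
- tin: Open round stainless steel specimen tin, loose, about 450 g, upright on the bench: 60 mm outside diameter (foot bead 62), 75 mm high, wall 2 mm, mouth 56 mm wide; dark red crystals on cork inside, all below 47 mm. Origin: centre of its underside, z up. When the inner lid is home its origin is 65 mm above this one, on the same axis.
- mouth (a point): Centre of the tin's open mouth, level with its edge, 75 mm above the tin's origin; the inner lid's rim comes to rest on this edge.
- inner_lid: Inner lid, round, about 130 g, black plastic with a clear window. From below: plug 52 mm in diameter, 10 mm high, foot tapered to 47 mm over the lowest 3 mm (2 mm clear all round in the mouth); broad ribbed rim 66 mm in diameter, 12 mm high; neck 54 mm in diameter, 10 mm high, inside the cap. Origin: centre of the plug's underside, z up. Starts standing on its plug on a 4 mm cork mat.
- rim (a point): Centre of the inner lid's rim, halfway up it, 16 mm above the inner lid's origin. Pinching the rim straight across its 66 mm carries both lids, the cap riding on top. On the tin the rim overhangs the wall by 3 mm; finger tips should not reach below the rim's underside (6 mm below this point).
- cap: Outer lid: round stainless steel slip-over cap, about 110 g, 61 mm outside diameter (edge bead 62), 20 mm high, plus a knob on top. It sits loosely over the inner lid's neck (1.5 mm clear all round, 10 mm deep) and rests on the rim by its weight; nothing fastens the two. Origin: centre of its open lower edge, z up, 22 mm above the inner lid's origin when nested.
- knob (a point): Centre of the cap's round knob, 18 mm in diameter, 16 mm high, in the middle of the cap's flat top; this point is 28 mm above the cap's origin, 8 mm above its flat top. Lifting by the knob lifts the cap alone.
- lepidolite: Purple lump of lepidolite, loose, about 60 x 50 x 38 mm, bystander. Origin: centre of its underside.
- magnetite: Black magnetite octahedron, loose, edge 42 mm, 34 mm high, lying on a face, bystander. Origin: centre of its underside.
- fossil: Beige limestone slab with a spiral fossil, loose, about 90 x 68 x 26 mm, bystander. Origin: centre of its underside.
- tweezers_case: Flat brass tweezers case, loose, 136 x 24 x 13 mm, long side along its x, bystander. Origin: centre of its underside.
Not all that is in view belongs to the job. There is more than one size of the inner_lid; the job needs the smaller. Leave any blue or yellow look-alike of the cap alone.

How it is judged (in metres and radians):
On the way, in this order (a step that is already met when the one before it is completed fails the run):
1. both lids, still nested, are lifted off the mat together, held by the fingers (z of cap in the frame of inner_lid between 0.018 and 0.026 m and horizontal distance between cap and inner_lid below 0.008 m and height (world z) of inner_lid above 0.03 m and contact force between the fingers and inner_lid above 0.5 N), for 0.2 s.
2. the inner lid is home in the tin with the cap still on it (z of inner_lid in the frame of tin between 0.062 and 0.068 m and horizontal distance between inner_lid and tin below 0.006 m and angle between the z axis of inner_lid and the z axis of tin, either way round below 0.06 rad and z of cap in the frame of inner_lid between 0.018 and 0.026 m and horizontal distance between cap and inner_lid below 0.008 m), for 0.3 s.
At the end, for the whole second after the job is handed in: The fingers hold the cap at rest, within 20 degrees of upright, its lower edge over 100 mm above the bench, its axis over 100 mm from the tin's; the inner lid is home and untouched (3 mm in height, 6 mm off axis, 3.4 degrees); tin upright and, like each bystander, moved under 20 mm (z of inner_lid in the frame of tin between 0.062 and 0.068 m and horizontal distance between inner_lid and tin below 0.006 m and angle between the z axis of inner_lid and the z axis of tin, either way round below 0.06 rad and contact force between the fingers and cap above 0.5 N and height (world z) of cap above 0.1 m and horizontal distance between cap and tin above 0.1 m and angle between cap's own z axis and vertical below 0.35 rad and linear speed of cap below 0.03 m/s and contact force between each of the arm, the fingers and inner_lid below 0.1 N and contact force between the fingers and tin below 0.1 N and angle between tin's own z axis and vertical below 0.06 rad and distance of each of tin, lepidolite, magnetite, fossil, tweezers_case from where it was at the start of the episode below 0.02 m); the arm keeps its last pose, push and grip.
It fails at once if the cap comes away from the inner lid (raised over 12 mm or pushed over 15 mm aside) while the inner lid is not home in the tin ((z of cap in the frame of inner_lid above 0.034 m or horizontal distance between cap and inner_lid above 0.015 m) and not (z of inner_lid in the frame of tin between 0.062 and 0.068 m and horizontal distance between inner_lid and tin below 0.006 m and angle between the z axis of inner_lid and the z axis of tin, either way round below 0.06 rad)).
It fails at once if the lids are let go while still more than 5 mm above their seat in the tin (z of inner_lid in the frame of tin above 0.07 m and contact force between the fingers and inner_lid below 0.05 N).
It fails at once if the lids are dropped or slammed on to the tin: moving faster than 0.3 m/s within 25 mm above their seat (z of inner_lid in the frame of tin between 0.062 and 0.09 m and horizontal distance between inner_lid and tin below 0.03 m and linear speed of inner_lid above 0.3 m/s).
It fails at once if the tin is tipped (over 0.2 rad) or shoved (over 20 mm) (angle between tin's own z axis and vertical above 0.2 rad or distance of tin from where it was at the start of the episode above 0.02 m).
It fails at once if a bystander is moved by more than 20 mm (distance of any of lepidolite, magnetite, fossil, tweezers_case from where it was at the start of the episode above 0.02 m).
It also fails if it takes over 59 s, if anything falls off the work surface, if the arm or the gripper's body presses on something with over 40 N, if the wrist force passes 120 N, or if a joint passes its speed limit or range.

## Working session

There is one attempt and no reset: what is moved stays moved. The work goes in short steps, Python scripts to look and compute and a shell command to move; the robot and the scene stay as the last step left them, time stands still between calls to the robot, and variables do not carry over. Pictures are saved under pics/ and viewed, at most 10 in all, crops included, and the job is handed in when it is done.

```bash
mkdir -p pics; ls
python3 - <<'E'
from cell import env
import cv2,numpy as np
for n in("top","scene"):
    im=env.read_camera(n); cv2.imwrite(f"pics/{n}0.png",im)
    c=env.get_calibration(n); print(n,c['fov_y'],c['cx'],c['cy'],np.round(c['pose'],3).tolist(), [k for k in c])
print(env.get_obs(),env.grip_point_offset)
E
```

```text
pics
top 49.530712131239554 256.3890945292435 195.704870716336 [[0.029, 0.995, -0.097, 0.483], [-0.999, 0.03, 0.017, 0.013], [0.02, 0.096, 0.995, 1.287], [0.0, 0.0, 0.0, 1.0]] ['fov_y', 'cx', 'cy', 'pose']
scene 45.314677489956864 257.51375091573146 194.9815793531259 [[0.002, -0.692, 0.722, 1.446], [1.0, -0.003, -0.006, -0.02], [0.007, 0.722, 0.692, 0.856], [0.0, 0.0, 0.0, 1.0]] ['fov_y', 'cx', 'cy', 'pose']
{'time_s': 0.1, 'qpos': array([-63.59330479,  18.43461294,  -4.01674545,  83.16775614,
         1.29524926,  78.54057494,  -3.26051689]), 'joint_velocities': array([-0.00845359, -0.07281273,  0.07090174, -0.0509813 ,  0.00813939,
       -0.04687471,  0.01770468]), 'effort': array([-5.71497571e-05, -4.92568660e+01, -4.05669333e-01, -3.13397992e+01,
       -6.40531350e-02,  3.94804578e-02,  6.27388999e-05]), 'tool_pos': array([0.28066495, 0.58573644, 0.22157468]), 'tool_rot': array([-1.79902307e+02,  5.30096394e-03,  1.54403585e+02]), 'force': array([-0.08450392,  0.79523019, -0.19691686]), 'wrist_torque': array([ 0.03257891,  0.06873422, -0.01744263]), 'grasp_force': 0.0, 'grip_width': 0.08678950735828019} 0.0187
```

View pics/top0.png

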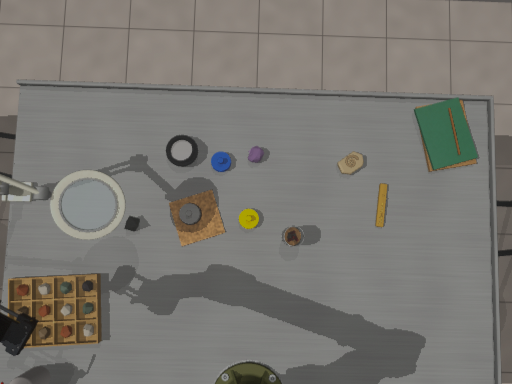

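View pics/scene0.png

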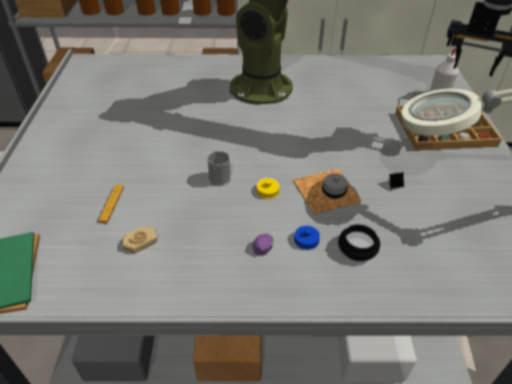

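The top view shows the tin at (292,236), the lids on the mat at (190,214), the oversize inner lid at (182,151), and the magnetite at (133,224). I'll crop both views to get finer pixel positions.

```bash
python3 - <<'E'
import cv2,numpy as np
t=cv2.imread("pics/top0.png");s=cv2.imread("pics/scene0.png")
f=lambda im,x,y,w,h,k:cv2.resize(im[y:y+h,x:x+w],None,fx=k,fy=k,interpolation=cv2.INTER_CUBIC)
a=f(t,165,190,50,60,6);b=f(t,268,210,50,60,6)
c=f(s,310,165,50,30,6);d=f(s,195,145,50,50,6)[:,:]
o=np.zeros((600,600,3),np.uint8);
o[:360,:300]=cv2.resize(a,(300,360))
a=f(t,165,190,50,50,6);b=f(t,268,210,50,50,6);c=f(s,310,160,50,50,6);d=f(s,195,145,50,50,6)
o=np.vstack([np.hstack([a,b]),np.hstack([c,d])])
cv2.imwrite("pics/crop1.png",cv2.convertScaleAbs(o,alpha=1.5))
E
cat > h.py <<'E'
from cell import env
import numpy as np
def ray(n,u,v,c=None):
    c=c or env.get_calibration(n); f=192/np.tan(np.radians(c['fov_y']/2))
    x,y=u-c['cx'],v-c['cy']
    if n=='wrist':
        r=np.hypot(x,y); th=r/f; k=np.sin(th)/max(r,1e-9); d=np.array([x*k,-y*k,-np.cos(th)])
    else: d=np.array([x/f,-y/f,-1.])
    P=np.array(c['pose']); d=P[:3,:3]@d; return P[:3,3],d/np.linalg.norm(d)
def tri(rs):
    A=0;b=0
    for o,d in rs:
        M=np.eye(3)-np.outer(d,d);A=A+M;b=b+M@o
    p=np.linalg.solve(A,b); return p,[float(np.linalg.norm((np.eye(3)-np.outer(d,d))@(p-o))) for o,d in rs]
def atz(r,z): o,d=r; return o+d*(z-o[2])/d[2]
def proj(n,p,c=None):
    c=c or env.get_calibration(n); f=192/np.tan(np.radians(c['fov_y']/2)); q=np.linalg.inv(c['pose'])@np.r_[p,1]
    x,y,z=q[0],-q[1],-q[2]
    if n=='wrist':
        r=np.hypot(x,y); k=f*np.arctan2(r,z)/r; return c['cx']+k*x,c['cy']+k*y
    return c['cx']+f*x/z,c['cy']+f*y/z
E
```

```text
(no output)
```

View pics/crop1.png

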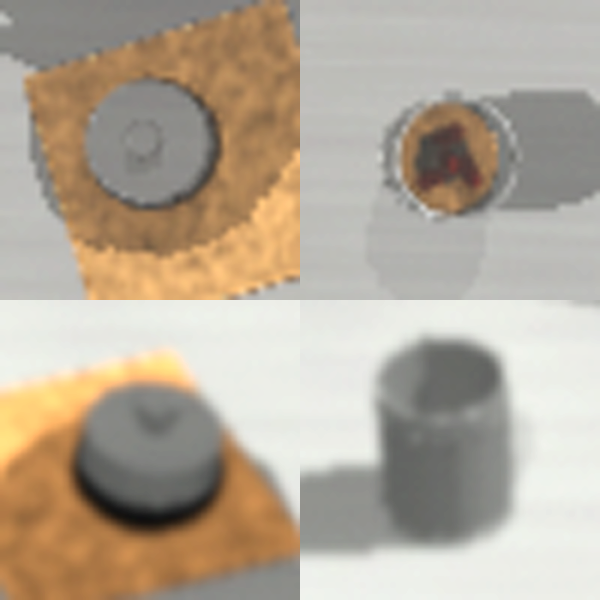

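Run:
```python
from h import *
print("cap top",tri([ray('top',189.8,213.8),ray('scene',335.2,180.8)]))
print("mouth",tri([ray('top',293,236.2),ray('scene',218.3,158.2)]))
for n,u,v,z in[('biglid',182,151,.02),('blue',221,162,.02),('yellow',249,219,.02),('lepid',256,155,.03),('magnet',133,224,.02),('fossil',351,163,.02),('case1',383,184,.01),('case2',380,226,.01),('lampring',88,204,.15)]:
    print(n,np.round(atz(ray('top',u,v),z),3))
print(env.get_calibration('wrist'))
```

```text
cap top (array([0.54308717, 0.19043237, 0.04287351]), [0.0016633998343692955, 0.0016633998343693532])
mouth (array([ 0.48520582, -0.11823955,  0.07096623]), [0.0005911047601516548, 0.0005911047601516479])
biglid [0.737 0.224 0.02 ]
blue [0.706 0.103 0.02 ]
yellow [0.534 0.012 0.02 ]
lepid [ 0.73  -0.004  0.03 ]
magnet [0.508 0.362 0.02 ]
fossil [ 0.716 -0.298  0.02 ]
case1 [ 0.655 -0.401  0.01 ]
case2 [ 0.524 -0.392  0.01 ]
lampring [0.556 0.45  0.15 ]
{'fov_y': 65.70646984690485, 'cx': 263.9973963675581, 'cy': 192.90653378963773, 'pose': array([[ 0.43154754, -0.86922196, -0.24128802,  0.21383599],
       [ 0.90208956,  0.41550547,  0.11657458,  0.61643371],
       [-0.00107269, -0.26797088,  0.96342641,  0.38305939],
       [ 0.        ,  0.        ,  0.        ,  1.        ]])}
```

The two-view heights match the text: cap top 43 mm (46 expected) and mouth 71 mm (75 expected). I'll keep the transit clear of the lamp.

```bash
python3 -m jog '[[-0.014,-0.02,-0.0025,0,0,0,0.087],[-0.014,-0.02,-0.0025,0,0,0,0.087],[-0.014,-0.02,-0.0025,0,0,0,0.087],[-0.014,-0.02,-0.0025,0,0,0,0.087],[-0.014,-0.02,-0.0025,0,0,0,0.087],[-0.014,-0.02,-0.0025,0,0,0,0.087],[-0.014,-0.02,-0.0025,0,0,0,0.087],[-0.014,-0.02,-0.0025,0,0,0,0.087],[-0.014,-0.02,-0.0025,0,0,0,0.087],[-0.014,-0.02,-0.0025,0,0,0,0.087],[-0.014,-0.02,-0.0025,0,0,0,0.087],[-0.014,-0.02,-0.0025,0,0,0,0.087]]'
python3 -m jog '[[0,0,0,0,0,-0.1,0.087],[0,0,0,0,0,-0.1,0.087],[0,0,0,0,0,-0.1,0.087],[0,0,0,0,0,-0.1,0.087],[0,0,0,0,0,-0.047,0.087],[0,0,0,0,0,0,0.087],[0,0,0,0,0,0,0.087]]'
```

```text
time_s: 1.1
tool_pos: [0.3286, 0.2958, 0.2523]
tool_rot: [-180.0, -0.0, 154.4]
force: [0.4, 0.1, 0.7]
grip_width: 0.0866
grasp_force: 0.0
time_s: 1.68
tool_pos: [0.3285, 0.297, 0.2523]
tool_rot: [-180.0, -0.0, 179.9]
force: [0.8, 0.6, -0.6]
grip_width: 0.087
grasp_force: 0.0
```

```bash
python3 -m jog '[[-0.017,-0.0107,0,0,0,0,0.087],[-0.017,-0.0107,0,0,0,0,0.087],[-0.017,-0.0107,0,0,0,0,0.087],[-0.017,-0.0107,0,0,0,0,0.087],[-0.017,-0.0107,0,0,0,0,0.087],[-0.017,-0.0107,0,0,0,0,0.087],[-0.017,-0.0107,0,0,0,0,0.087],[-0.017,-0.0107,0,0,0,0,0.087],[-0.017,-0.0107,0,0,0,0,0.087],[-0.017,-0.0107,0,0,0,0,0.087],[0,0,0,0,0,0,0.087],[0,0,0,0,0,0,0.087]]'
cat > snap.py <<'E'
import sys,cv2,pickle
from h import *
c=env.get_calibration('wrist'); im=env.read_camera('wrist')
cv2.imwrite(f'pics/{sys.argv[1]}.png',im); pickle.dump(c,open(f'pics/{sys.argv[1]}.pkl','wb'))
print(np.round(env.get_obs()['tool_pos'],4))
E
python3 snap.py w1
python3 -m jog '[[-0.02,0,0.01,0,0,0,0.087],[-0.02,0,0.01,0,0,0,0.087],[-0.02,0,0.01,0,0,0,0.087],[0,0,0,0,0,0,0.087],[0,0,0,0,0,0,0.087]]'
python3 snap.py w2
python3 -c "
import cv2,numpy as np
a=cv2.imread('pics/w1.png');b=cv2.imread('pics/w2.png')
cv2.imwrite('pics/w12.png',np.vstack([a,b])[:, :])
"; python3 -c "
import cv2,numpy as np
a=cv2.imread('pics/w1.png')[0:384,56:456];b=cv2.imread('pics/w2.png')[:,56:456]
cv2.imwrite('pics/w12.png',np.hstack([a,b]))"
```

```text
time_s: 2.68
tool_pos: [0.4991, 0.1893, 0.2521]
tool_rot: [-180.0, -0.0, 179.8]
force: [-0.1, 0.2, 0.2]
grip_width: 0.0868
grasp_force: 0.0
[0.4983 0.1903 0.2522]
time_s: 3.15
tool_pos: [0.5578, 0.191, 0.2215]
tool_rot: [-180.0, -0.1, -180.0]
force: [-0.5, -0.3, 0.2]
grip_width: 0.0871
grasp_force: 0.0
[0.5577 0.1911 0.2223]
```

View pics/w12.png

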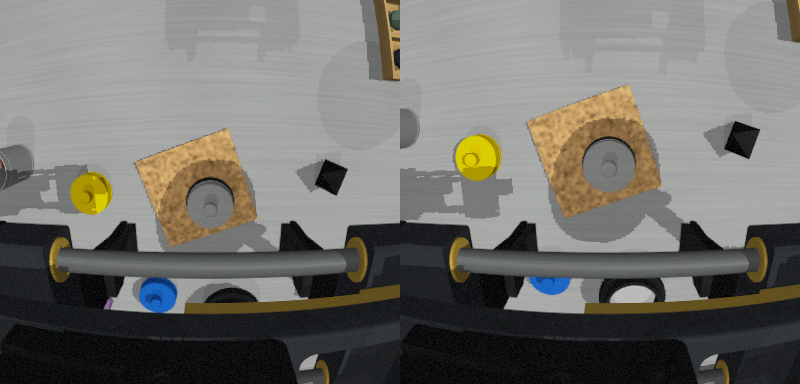

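```bash
python3 -c "
import cv2,numpy as np
f=lambda n,x,y:cv2.resize(cv2.imread(f'pics/{n}.png')[y:y+80,x:x+80],None,fx=5,fy=5,interpolation=cv2.INTER_CUBIC)
cv2.imwrite('pics/wc.png',cv2.convertScaleAbs(np.hstack([f('w1',226,164),f('w2',224,125)]),alpha=1.6))"
```

```text
(no output)
```

View pics/wc.png

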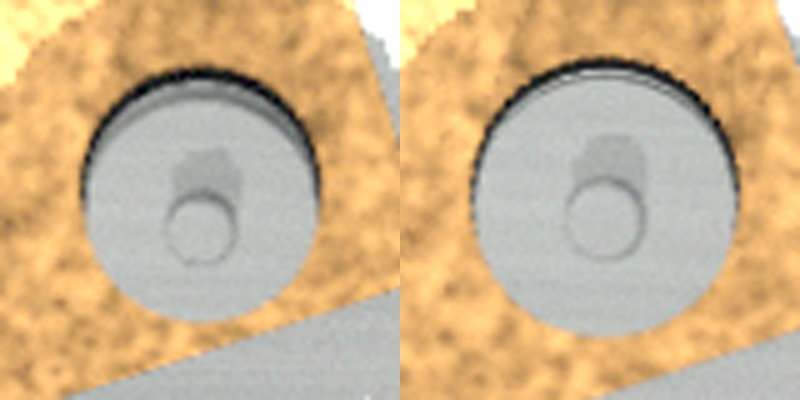

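Run:
```python
from h import *
import pickle
a,b=[pickle.load(open(f'pics/w{i}.pkl','rb')) for i in(1,2)]
for n,p,q in[('knobtop',(266.2,209.8),(264.8,168.6)),('flat',(266.4,205.8),(265.1,166.4))]:
    print(n,tri([ray('wrist',*p,a),ray('wrist',*q,b)]), [atz(ray('wrist',*p,c),z) for p,c in((p,a),(q,b)) for z in [{'knobtop':.062,'flat':.046}[n]]])
```

```text
knobtop (array([0.54531141, 0.1908213 , 0.05995807]), [0.00010647520670916712, 0.00010647520670917427]) [array([0.54461432, 0.19091326, 0.062     ]), array([0.54492729, 0.19070896, 0.062     ])]
flat (array([0.54641228, 0.19122592, 0.04030815]), [0.00010773164607440218, 0.00010773164607438207]) [array([0.54455973, 0.19128921, 0.046     ]), array([0.54537967, 0.19109602, 0.046     ])]
```

```bash
python3 -m jog '[[0.0016,0,0.02,0,0,0,0.087],[0.0016,0,0.02,0,0,0,0.087],[0.0016,0,0.02,0,0,0,0.087],[0.0016,0,0.02,0,0,0,0.087],[0.0016,0,0.02,0,0,0,0.087],[0.0016,0,0.02,0,0,0,0.087],[0.0016,0,0.015,0,0,0,0.087],[0.0016,0,0.01,0,0,0,0.087],[0,0,0,0,0,0,0.087],[0,0,0,0,0,0,0.087],[0,0,0,0,0,0,0.087]]'
```

```text
time_s: 4.12
tool_pos: [0.5467, 0.1908, 0.0791]
tool_rot: [179.9, 0.1, -180.0]
force: [-0.1, -0.3, 1.3]
grip_width: 0.0865
grasp_force: 0.0
```

```bash
python3 -m jog '[[0.0015,0,0.01,0,0,0,0.087],[0,0,0.01,0,0,0,0.087],[0,0,0.01,0,0,0,0.087],[0,0,0.01,0,0,0,0.087],[0,0,0.01,0,0,0,0.087],[0,0,0.008,0,0,0,0.087],[0,0,0.005,0,0,0,0.087],[0,0,0,0,0,0,0.087],[0,0,0,0,0,0,0.087],[0,0,0,0,0,0,0.087]]'; python3 snap.py g1
python3 -c "
import cv2
cv2.imwrite('pics/g1c.png',cv2.imread('pics/g1.png')[130:330])"
```

```text
time_s: 4.95
tool_pos: [0.5449, 0.1903, 0.015]
tool_rot: [180.0, 0.0, -180.0]
force: [1.0, -0.5, -0.4]
grip_width: 0.087
grasp_force: 0.0
[0.545  0.1904 0.0151]
```

View pics/g1c.png

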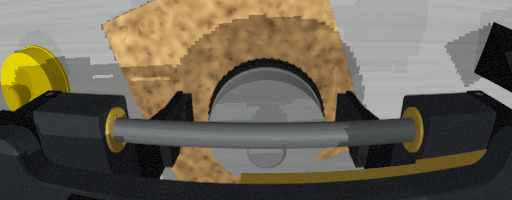

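The lid sits midway between the fingers (centre at column 267, fingers at 190 and 338). Closing now.

```bash
python3 -m jog '[[0,0,0,0,0,0,0.075],[0,0,0,0,0,0,0.068],[0,0,0,0,0,0,0.064],[0,0,0,0,0,0,0.06],[0,0,0,0,0,0,0.05],[0,0,0,0,0,0,0.05],[0,0,0,0,0,0,0.05],[0,0,0,0,0,0,0.05]]' 30
```

```text
time_s: 5.67
tool_pos: [0.5446, 0.1905, 0.0148]
tool_rot: [180.0, 0.0, -180.0]
force: [-0.4, 0.2, 1.4]
grip_width: 0.0654
grasp_force: 30.0
```

```bash
python3 -m jog '[[0,0,-0.003,0,0,0,0.05],[0,0,-0.006,0,0,0,0.05],[0,0,-0.01,0,0,0,0.05],[0,0,-0.014,0,0,0,0.05],[0,0,-0.016,0,0,0,0.05],[0,0,-0.016,0,0,0,0.05],[0,0,-0.014,0,0,0,0.05],[0,0,-0.01,0,0,0,0.05],[0,0,-0.006,0,0,0,0.05],[0,0,-0.003,0,0,0,0.05],[0,0,0,0,0,0,0.05],[0,0,0,0,0,0,0.05]]'
```

```text
time_s: 6.67
tool_pos: [0.544, 0.19, 0.112]
tool_rot: [-180.0, -0.1, -180.0]
force: [-0.0, -0.2, -2.8]
grip_width: 0.0651
grasp_force: 30.0
```

```bash
python3 -m jog '[[0,-0.005,-0.005,0,0,0,0.05],[0,-0.01,-0.005,0,0,0,0.05],[0,-0.015,-0.005,0,0,0,0.05],[0,-0.018,-0.005,0,0,0,0.05],[0,-0.018,-0.005,0,0,0,0.05],[0,-0.018,-0.005,0,0,0,0.05],[0,-0.018,-0.005,0,0,0,0.05],[0,-0.018,-0.005,0,0,0,0.05],[0,-0.018,-0.005,0,0,0,0.05],[0,-0.018,-0.005,0,0,0,0.05],[0,-0.018,0,0,0,0,0.05],[0,-0.018,0,0,0,0,0.05]]'
python3 -m jog '[[0,-0.018,0,0,0,0,0.05],[0,-0.018,0,0,0,0,0.05],[0,-0.018,0,0,0,0,0.05],[0,-0.018,0,0,0,0,0.05],[0,-0.016,0,0,0,0,0.05],[0,-0.013,0,0,0,0,0.05],[0,-0.01,0,0,0,0,0.05],[0,-0.005,0,0,0,0,0.05],[0,0,0,0,0,0,0.05],[0,0,0,0,0,0,0.05],[0,0,0,0,0,0,0.05]]'
python3 snap.py t1
python3 -m jog '[[-0.005,0,0,0,0,0,0.05],[-0.008,0,0,0,0,0,0.05],[-0.008,0,0,0,0,0,0.05],[-0.008,0,0,0,0,0,0.05],[-0.005,0,0,0,0,0,0.05],[0,0,0,0,0,0,0.05],[0,0,0,0,0,0,0.05],[0,0,0,0,0,0,0.05]]'
python3 snap.py t2
python3 -c "
import cv2,numpy as np
a,b=[cv2.imread(f'pics/t{i}.png')[:,56:456] for i in(1,2)]
cv2.imwrite('pics/t12.png',cv2.convertScaleAbs(np.hstack([a,b]),alpha=1.5))"
```

```text
time_s: 7.67
tool_pos: [0.5443, -0.0048, 0.1635]
tool_rot: [-180.0, 0.1, 179.9]
force: [0.3, -0.5, -2.2]
grip_width: 0.0655
grasp_force: 30.0
time_s: 8.58
tool_pos: [0.5445, -0.1167, 0.1625]
tool_rot: [180.0, -0.0, -179.9]
force: [-0.1, 0.5, -2.1]
grip_width: 0.0652
grasp_force: 30.0
[ 0.5446 -0.1166  0.1625]
time_s: 9.3
tool_pos: [0.5782, -0.118, 0.1623]
tool_rot: [-180.0, -0.0, 180.0]
force: [0.0, 0.4, -2.4]
grip_width: 0.0654
grasp_force: 30.0
[ 0.5781 -0.118   0.1624]
```

View pics/t12.png

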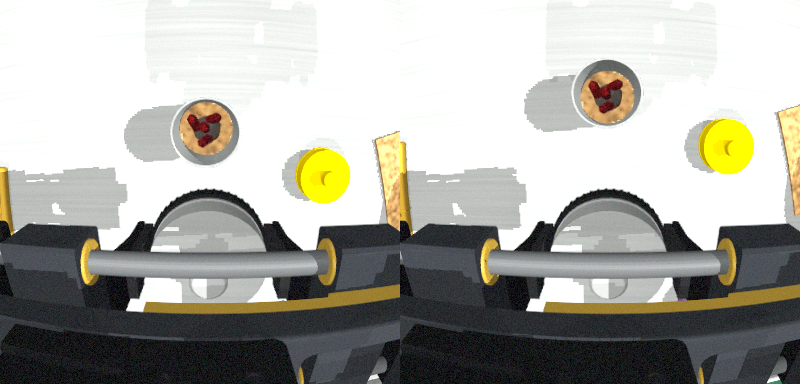

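Run:
```python
from h import *
import pickle,cv2
C=[pickle.load(open(f'pics/t{i}.pkl','rb')) for i in(1,2)]
I=[cv2.imread(f'pics/t{i}.png') for i in(1,2)]
m,e=tri([ray('wrist',261.5,131.5,C[0]),ray('wrist',263.5,93.5,C[1])]); print(m,e)
px=[(261.5,131.5),(263.5,93.5)]; M=np.mean([atz(ray('wrist',*p,c),.075) for p,c in zip(px,C)],0); print([atz(ray('wrist',*p,c),.075) for p,c in zip(px,C)])
T=[(.5446,-.1166,.1625),(.5781,-.1180,.1624)]
th=np.linspace(0,2*np.pi,120)
def crop(i,x,y,w,h,k,circs):
    o=cv2.resize(cv2.convertScaleAbs(I[i][y:y+h,x:x+w],alpha=1.3),None,fx=k,fy=k,interpolation=cv2.INTER_CUBIC)
    for c,r,col in circs:
        P=np.array([proj('wrist',np.array(c)+[r*np.cos(t),r*np.sin(t),0],C[i]) for t in th])
        P=((P-[x,y]+.5)*k).astype(np.int32); cv2.polylines(o,[P],True,col,1)
    return o
tc=[(M,.030,(0,255,0)),(M,.028,(255,0,255))]
top=np.hstack([crop(0,222,92,80,80,5)if 0 else crop(0,221,91,80,80,5,tc),crop(1,224,53,80,80,5,tc)])[:,:]
def lc(t): t=np.array(t); return [(t+[0,0,.0112],.033,(0,255,0)),(t+[0,0,.0312],.0305,(255,0,255)),(t+[0,0,.0472],.009,(0,255,255))]
b=crop(0,196,180,136,66,4,lc(T[0])); print(top.shape,b.shape)
b=np.hstack([cv2.resize(crop(0,202,180,125,60,6,lc(T[0])),(750,360))])
top=cv2.resize(top,(480,240)); o=np.zeros((600,800,3),np.uint8); o[:240,:480]=top; o[240:,:750]=b
cv2.imwrite('pics/ov.png',o)
```

```text
[ 0.48745451 -0.11971685  0.06170314] [0.0002441062868185337, 0.00024410628681851822]
[array([ 0.48657964, -0.11987146,  0.075     ]), array([ 0.48831184, -0.11945941,  0.075     ])]
(400, 800, 3) (264, 544, 3)
```

View pics/ov.png

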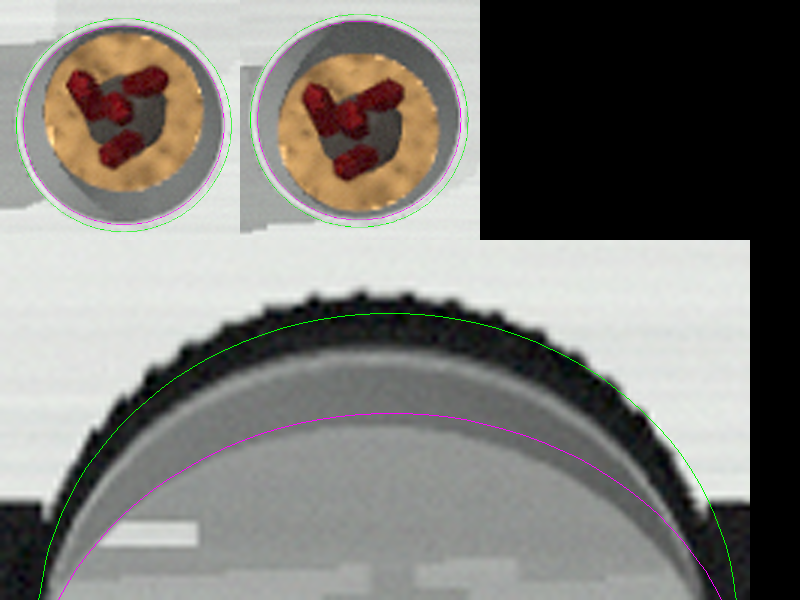

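```bash
cat > fit.py <<'E'
from h import *
import pickle,cv2
from scipy.optimize import least_squares
from scipy.ndimage import map_coordinates
def load(n): return cv2.GaussianBlur(cv2.cvtColor(cv2.imread(f'pics/{n}.png'),6).astype(float),(0,0),.7),pickle.load(open(f'pics/{n}.pkl','rb'))
def edges(g,c,ctr,r,ths,sign,w=.004):
    # along radial lines find strongest gradient (sign: +1 brighter outward); returns pixel points
    out=[]; s=np.linspace(r-w,r+w,81)
    for t in ths:
        P=np.array([proj('wrist',np.array(ctr)+[q*np.cos(t),q*np.sin(t),0],c) for q in s])
        v=map_coordinates(g,[P[:,1],P[:,0]],order=1); d=np.gradient(v)*sign; i=d.argmax()
        if d[i]>.3 and 3<i<77: out.append(P[i])
    return np.array(out)
def fitc(E,c,ctr,r):
    z=ctr[2]
    W=np.array([atz(ray('wrist',*p,c),z)[:2] for p in E])
    f=lambda p:np.hypot(*(W-p[:2]).T)-(p[2] if len(p)>2 else r)
    a=least_squares(f,ctr[:2],loss='soft_l1',f_scale=3e-4); b=least_squares(f,list(ctr[:2])+[r],loss='soft_l1',f_scale=3e-4)
    return np.round(a.x,4),np.round(b.x,4),len(E),round(float(np.median(abs(a.fun))),5)
E
python3 - <<'E'
from fit import *
T={'t1':(.5446,-.1166,.1625),'t2':(.5781,-.1180,.1624)}
for n in T:
    g,c=load(n); t=np.array(T[n])
    ctr=np.array([.4875,-.1197,.075])
    for k in range(2):
        E=edges(g,c,ctr,.028,np.linspace(0,6.28,72),1); r=fitc(E,c,ctr,.028); ctr[:2]=r[1][:2]
    print(n,'tin inner',r)
    ths=np.pi+np.linspace(-1.1,1.1,50)
    for nm,dz,rr,sg in(('bead',.0117,.031,-1),('captop',.0312,.0305,-1)):
        ctr=t+[0.002,-.001,dz]
        E=edges(g,c,ctr,rr,ths,sg,.0025); r=fitc(E,c,ctr,rr); print(nm,r,'rel',np.round(r[0]-t[:2],4))
E
```

```text
t1 tin inner (array([ 0.487, -0.12 ]), array([ 0.487 , -0.12  ,  0.0278]), 72, 0.00017)
bead (array([ 0.5455, -0.1179]), array([ 0.5453, -0.1179,  0.0309]), 50, 8e-05) rel [ 0.0009 -0.0013]
captop (array([ 0.5457, -0.1178]), array([ 0.5458, -0.1178,  0.0306]), 47, 0.00015) rel [ 0.0011 -0.0012]
t2 tin inner (array([ 0.4871, -0.1201]), array([ 0.4871, -0.1201,  0.0278]), 72, 0.00021)
bead (array([ 0.5791, -0.1192]), array([ 0.5791, -0.1192,  0.031 ]), 50, 8e-05) rel [ 0.001  -0.0012]
captop (array([ 0.5793, -0.1191]), array([ 0.5794, -0.1191,  0.0306]), 47, 0.00015) rel [ 0.0012 -0.0011]
```

```bash
python3 -m jog '[[0.006,0,0,0,0,0,0.05],[0.012,0,0,0,0,0,0.05],[0.016,-0.0008,0,0,0,0,0.05],[0.018,0,0,0,0,0,0.05],[0.016,0,0,0,0,0,0.05],[0.012,0,0,0,0,0,0.05],[0.008,0,0,0,0,0,0.05],[0.004,0,0,0,0,0,0.05],[0,0,0,0,0,0,0.05],[0,0,0,0,0,0,0.05],[0,0,0,0,0,0,0.05]]'
python3 -m jog '[[0,0,0.005,0,0,0,0.05],[0,0,0.01,0,0,0,0.05],[0,0,0.012,0,0,0,0.05],[0,0,0.012,0,0,0,0.05],[0,0,0.01,0,0,0,0.05],[0,0,0.007,0,0,0,0.05],[0,0,0.005,0,0,0,0.05],[0,0,0.003,0,0,0,0.05],[0,0,0,0,0,0,0.05],[0,0,0,0,0,0,0.05],[0,0,0,0,0,0,0.05]]'
python3 snap.py h1; python3 -c "
from h import *
o=env.get_obs();print(o['tool_pos'],o['tool_rot'])"
```

```text
time_s: 10.27
tool_pos: [0.4872, -0.1185, 0.1627]
tool_rot: [-180.0, 0.0, -180.0]
force: [0.7, 1.0, -2.8]
grip_width: 0.0654
grasp_force: 30.0
time_s: 11.18
tool_pos: [0.487, -0.1187, 0.0991]
tool_rot: [180.0, 0.1, -180.0]
force: [-0.3, -0.7, -2.6]
grip_width: 0.0649
grasp_force: 30.0
[ 0.487  -0.1187  0.0991]
[ 0.48698871 -0.11867364  0.09914502] [ 1.79994959e+02  7.34555845e-02 -1.79988522e+02]
```

```bash
python3 -m jog '[[0.001,0,0,0,0,0,0.05],[0,0,0,0,0,0,0.05],[0,0,0,0,0,0,0.05]]'; python3 snap.py h2
python3 - <<'E'
from h import *
import cv2,pickle
x,y,w,h,k=202,165,125,80,6
c=pickle.load(open('pics/h2.pkl','rb'));I=cv2.imread('pics/h2.png')
o=cv2.resize(cv2.convertScaleAbs(I[y:y+h,x:x+w],alpha=1.5),None,fx=k,fy=k,interpolation=cv2.INTER_CUBIC)
for r,z,col in((.030,.075,(0,255,0)),(.028,.075,(255,0,255)),(.031,.0,(0,255,255))):
    P=np.array([proj('wrist',[.487+r*np.cos(t),-.12+r*np.sin(t),z],c) for t in np.linspace(0,6.28,150)])
    cv2.polylines(o,[((P-[x,y]+.5)*k).astype(np.int32)],True,col,1)
cv2.imwrite('pics/h2o.png',o)
E
```

```text
time_s: 11.48
tool_pos: [0.4856, -0.1186, 0.0988]
tool_rot: [180.0, 0.0, -180.0]
force: [0.5, 0.7, -3.4]
grip_width: 0.0652
grasp_force: 30.0
[ 0.4856 -0.1186  0.0988]
```

View pics/h2o.png

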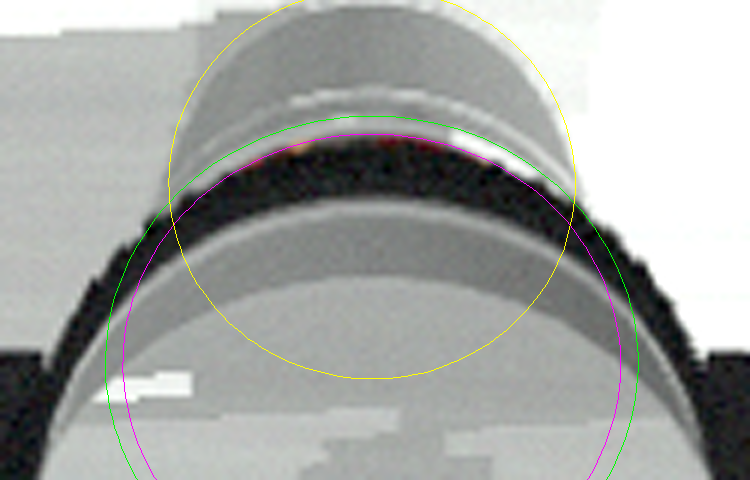

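The projected mouth circles fall on the visible lip and the lid is centred over it. I'll lower slowly.

```bash
python3 -m jog '[[0,0,0.002,0,0,0,0.05],[0,0,0.002,0,0,0,0.05],[0,0,0.002,0,0,0,0.05],[0,0,0.002,0,0,0,0.05],[0,0,0.002,0,0,0,0.05],[0,0,0.002,0,0,0,0.05],[0,0,0.002,0,0,0,0.05],[0,0,0.002,0,0,0,0.05],[0,0,0.002,0,0,0,0.05],[0,0,0,0,0,0,0.05],[0,0,0,0,0,0,0.05]]'
```

```text
time_s: 12.45
tool_pos: [0.4854, -0.1186, 0.0804]
tool_rot: [180.0, -0.0, -180.0]
force: [1.0, 0.2, -2.9]
grip_width: 0.0651
grasp_force: 30.0
```

```bash
python3 -m jog '[[0,0,0.001,0,0,0,0.05],[0,0,0.001,0,0,0,0.05],[0,0,0.001,0,0,0,0.05],[0,0,0.001,0,0,0,0.05],[0,0,0.0005,0,0,0,0.05],[0,0,0.0005,0,0,0,0.05],[0,0,0,0,0,0,0.05],[0,0,0,0,0,0,0.05]]'
```

```text
time_s: 13.12
tool_pos: [0.4855, -0.1185, 0.0758]
tool_rot: [180.0, -0.0, -180.0]
force: [-1.7, -0.4, 0.7]
grip_width: 0.0654
grasp_force: 30.0
```

```bash
python3 -m jog '[[0,0,0.0005,0,0,0,0.05],[0,0,0,0,0,0,0.05],[0,0,0,0,0,0,0.05]]'
```

```text
time_s: 13.37
tool_pos: [0.4855, -0.1186, 0.0758]
tool_rot: [180.0, -0.0, -180.0]
force: [-3.3, 1.2, 5.0]
grip_width: 0.065
grasp_force: 30.0
```

```bash
python3 -m jog '[[0,0,-0.0005,0,0,0,0.05],[0,0,0,0,0,0,0.05],[0,0,0,0,0,0,0.067],[0,0,0,0,0,0,0.07],[0,0,0,0,0,0,0.075],[0,0,0,0,0,0,0.08],[0,0,0,0,0,0,0.087],[0,0,0,0,0,0,0.087],[0,0,0,0,0,0,0.087],[0,0,0,0,0,0,0.087]]'; python3 snap.py r1
python3 - <<'E'
from fit import *
g,c=load('r1'); t=np.array(env.get_obs()['tool_pos']); print(t)
ths=np.pi+np.linspace(-1.1,1.1,50)
for nm,z,rr in(('bead',.0875,.031),('captop',.107,.0305)):
    ctr=np.array([.4867,-.1198,z]); E=edges(g,c,ctr,rr,ths,-1,.0025); print(nm,fitc(E,c,ctr,rr))
E
```

```text
time_s: 14.2
tool_pos: [0.4855, -0.1186, 0.0755]
tool_rot: [-180.0, 0.0, -180.0]
force: [0.9, 0.4, -0.4]
grip_width: 0.0863
grasp_force: 0.0
[ 0.4855 -0.1186  0.0756]
[ 0.48552792 -0.11858885  0.07556915]
bead (array([ 0.4866, -0.1198]), array([ 0.4864, -0.1198,  0.0308]), 50, 0.0001)
captop (array([ 0.4867, -0.1198]), array([ 0.4878, -0.1198,  0.0315]), 47, 0.00017)
```

The lids are home: the cap fits at the expected height within 0.5 mm of the tin's axis. Now the knob.

```bash
python3 -m jog '[[0,0,-0.005,0,0,0,0.087],[0,0,-0.01,0,0,0,0.087],[0,0,-0.01,0,0,0,0.087],[0,0,-0.007,0,0,0,0.087],[0,0,-0.003,0,0,0,0.087],[0,0,0,0,0,0,0.087],[0,0,0,0,0,0,0.07],[0,0,0,0,0,0,0.055],[0,0,0,0,0,0,0.04],[0,0,0,0,0,0,0.03],[0,0,0,0,0,0,0.026],[0,0,0,0,0,0,0.024]]' 15
python3 -m jog '[[0,0,0,0,0,0,0.022],[0,0,0,0,0,0,0.02],[0,0,0,0,0,0,0.018],[0,0,0,0,0,0,0.016],[0,0,0,0,0,0,0.01],[0,0,0,0,0,0,0.005],[0,0,0,0,0,0,0.005],[0,0,0,0,0,0,0.005]]' 20
```

```text
time_s: 15.25
tool_pos: [0.4853, -0.1186, 0.1103]
tool_rot: [-180.0, -0.0, -180.0]
force: [0.0, 0.4, 0.4]
grip_width: 0.0548
grasp_force: 0.0
time_s: 15.92
tool_pos: [0.4855, -0.1186, 0.1106]
tool_rot: [180.0, 0.0, -180.0]
force: [0.3, 0.0, 0.4]
grip_width: 0.0169
grasp_force: 20.0
```

```bash
python3 -m jog '[[0,0,-0.002,0,0,0,0.005],[0,0,-0.003,0,0,0,0.005],[0,0,-0.004,0,0,0,0.005],[0,0,-0.006,0,0,0,0.005],[0,0,-0.01,0,0,0,0.005],[0,0,-0.014,0,0,0,0.005],[0,0,-0.014,0,0,0,0.005],[0,0,-0.014,0,0,0,0.005],[0,0,-0.014,0,0,0,0.005],[0,0,-0.01,0,0,0,0.005],[0,0,-0.006,0,0,0,0.005],[0,0,-0.003,0,0,0,0.005]]'
python3 -m jog '[[0,0,0,0,0,0,0.005],[0,0,0,0,0,0,0.005]]'
```

```text
time_s: 16.92
tool_pos: [0.486, -0.1187, 0.2119]
tool_rot: [180.0, 0.1, -180.0]
force: [0.0, 0.7, -0.9]
grip_width: 0.0172
grasp_force: 20.0
time_s: 17.08
tool_pos: [0.4852, -0.1185, 0.2101]
tool_rot: [180.0, -0.0, -180.0]
force: [-0.6, 0.7, -1.5]
grip_width: 0.0171
grasp_force: 20.0
```

```bash
python3 -m jog '[[-0.006,0,0,0,0,0,0.005],[-0.012,0,0,0,0,0,0.005],[-0.018,0,0,0,0,0,0.005],[-0.02,0,0,0,0,0,0.005],[-0.02,0,0,0,0,0,0.005],[-0.02,0,0,0,0,0,0.005],[-0.02,0,0,0,0,0,0.005],[-0.018,0,0,0,0,0,0.005],[-0.014,0,0,0,0,0,0.005],[-0.01,0,0,0,0,0,0.005],[-0.004,0,0,0,0,0,0.005],[0,0,0,0,0,0,0.005]]'
python3 -m jog '[[0,0,0,0,0,0,0.005],[0,0,0,0,0,0,0.005],[0,0,0,0,0,0,0.005],[0,0,0,0,0,0,0.005],[0,0,0,0,0,0,0.005],[0,0,0,0,0,0,0.005]]'
python3 snap.py f1
```

```text
time_s: 18.08
tool_pos: [0.648, -0.1182, 0.2091]
tool_rot: [-180.0, -0.1, -180.0]
force: [-0.6, -1.0, -1.4]
grip_width: 0.0172
grasp_force: 20.0
time_s: 18.58
tool_pos: [0.6473, -0.1185, 0.2109]
tool_rot: [180.0, 0.0, -180.0]
force: [0.2, -0.6, -1.2]
grip_width: 0.0172
grasp_force: 20.0
[ 0.6474 -0.1185  0.2108]
```

View pics/f1.png

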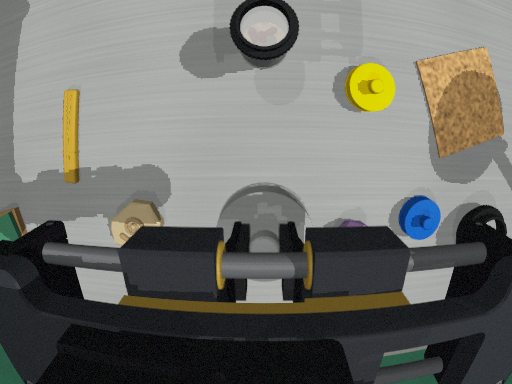

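The picture shows the inner lid seated in the tin, window uncovered, at (265,27). The cap is held level in the gripper at (263,215), and the bystanders are undisturbed. Handing in.

```bash
python3 -c "
from cell import env
print(env.sign_off())"
```

```text
the job is handed in; nothing more can be done
None
```

I've handed the job in; it gave no verdict back. The inner lid is seated in the tin with its window uncovered, and the gripper holds the cap upright about 16 cm from the tin's axis and 19 cm above the bench, with no sign that the bystanders in view moved.

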